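Load the transfer tube into the shuttered port to its depth band

TASK

First pull the port's stiff slide gate up by its black handle until the white line on the gate is level with the top of the port, and leave it there. Then lift the steel transfer tube out of the blue cradle, lay it on the rails in front of the port with its black capped end away from the port, and let go of it; take hold of it again near the black end and slide it into the bore until the front edge of its red band is level with the port's front face, then let go. Leave the bottles and the specimen puck where they stand.

Things in the scene. Friction and masses are not known exactly. Their poses are not given: they have to be found in the camera images.
- port: Fixed load port: white block (64 mm wide, 88 high, 120 deep), grey front plate, and before it an aluminium bed with two steel rails. Origin on the table under the centre of its front face; x points into the bore, z up. The base plate of the bed is 78 mm wide, 10 mm high and reaches to x = -190 mm.
- port_mouth (a point): Centre of the bore's chamfered mouth in the front face, 55 mm above the table; axes as the port's. The bore is level, along x, 29 mm in diameter and 108 mm deep from the face: deeper than the tube is to go, so nothing stops the tube at the mark.
- bed_center (a point): Point above the bed, 93 mm before the front face, 54.5 mm above the table: on the axis of a tube lying on the rails, in line with the bore. Rails (25 mm wide together) and web are narrower than the tube, so fingers pass down beside it, except 20 to 45 mm before the face, where two guide cheeks stand beside it (30 mm apart, opening upward, 73 mm high).
- gate (a joint): Lift of the slide gate in m: it shuts the bore at 0 and can rise to 0.060. White line level with the port's top at 0.040, where the bore is clear. About 7 N of sliding friction besides its 0.12 kg; it stays where it is left. It stands in a slot 12 mm behind the front face.
- gate_handle (a point): Grip point in the black block handle on top of the gate, which is 14 mm (port x) by 36 mm (port y) by 36 mm high; the point lies 14 mm below its top, 116 mm above the table when the gate is shut, and rises with the gate. The port's top is 88 mm above the table.
- cradle: Fixed blue storage cradle, 200 x 62 mm and about 60 mm high; origin on the table under its centre, x along the tube. Two saddles with side walls hold the tube's ends; only the middle 86 mm of the tube is open to fingers, and the tube lifts straight up out of it. Behind it stands the tall microtome: its handwheel reaches forward to x = 0.50 m; keep the arm in front of it.
- tube_center (a point): Centre of the steel tube, on its axis. Tube: 170 mm long, 26 mm thick, about 0.15 kg; x axis toward the bevelled nose, which goes into the bore. In the cradle its axis is level, 44 mm above the table. The last 30 mm at the tail are a black cap.
- tube_nose (a point): Centre of the tube's nose end, 85 mm ahead of its centre. The red band runs from 90 to 98 mm behind the nose: with the band's front edge level with the port's face the nose is 90 mm inside.
- tube_tail (a point): Centre of the tube's black tail end, 85 mm behind its centre.
- tube: The steel tube; origin and axes as tube_center.
- drop_bottle: Bystander: small white bottle with blue cap, 33 mm wide, 64 mm high; origin under its centre.
- stain_vial: Bystander: small amber vial with black cap, 25 mm wide, 48 mm high; origin under its centre.
- block_puck: Bystander: grey puck carrying four little resin blocks, 36 mm wide, 22 mm high; origin under its centre.

How it is judged:
On the way, in this order (a step that is already met when the one before it is completed fails the run):
1. the gate is lifted so that its white line is level with the port's top, within 5 mm (value of joint gate between 0.035 and 0.045 m), for 0.2 s.
2. the tube lies on the rails before the port, nose toward the bore and at most 25 mm inside it, and is let go (contact force between the fingers and tube below 0.2 N and linear speed of tube below 0.03 m/s and x of tube_nose in the frame of port between -0.035 and 0.025 m and x of tube_center in the frame of port below -0.05 m and y of tube_tail in the frame of port between -0.006 and 0.006 m and z of tube_center in the frame of port between 0.05 and 0.059 m), for 0.2 s.
3. the tube is gripped again in its rear part, its nose still less than 35 mm inside (contact force between the fingers and tube above 4 N and distance between the grasp point and tube_tail below 0.06 m and x of tube_nose in the frame of port below 0.035 m), for 0.1 s.
At the end, for the whole second after the job is handed in: The tube rests in the bore, nose first and in line with it, with the front edge of its red band level with the port's front face within 4 mm (nose 86 to 94 mm inside); the gate's white line is level with the port's top within 5 mm (lift 35 to 45 mm); the tube is let go and at rest (all of step 1 and x of tube_nose in the frame of port between 0.086 and 0.094 m and horizontal distance between port_mouth and tube_center below 0.012 m and angle between the x axis of tube_center and the x axis of port, either way round below 0.06 rad and linear speed of tube below 0.02 m/s and contact force between the fingers and tube below 0.2 N); the robot touches nothing.
It fails at once if a bystander bottle, vial or puck is moved more than 25 mm (distance of any of drop_bottle, stain_vial, block_puck from where it was at the start of the episode above 0.025 m).
It fails at once if the tube is dropped onto the table or the floor (height (world z) of tube below 0.03 m).
It also fails if it takes over 72 s, if anything falls off the work surface, if the arm or the gripper's body presses on something with over 40 N, if the wrist force passes 120 N, or if a joint passes its speed limit or range.

ROBOT

A 6-joint arm with a two-finger parallel gripper is mounted at the origin on a cart in front of the work surface, level with it; the furniture and walls round the work are solid. World frame = base frame: x ahead of the robot, y to its left, z up, the work surface at z = 0. Lengths are in m, angles in rad, forces in N, time in s.
With the tool pointing down it reaches from about 0.25 to 0.725 m from the base axis. Payload 4 kg.
Tool frame: the origin (TCP) lies on the front face of the gripper's body, between the roots of the fingers; the fingertips stand 73 mm ahead of it and the grasp point (between the pads) lies 54 mm ahead of it; z points along the fingers, y is the line along which they close (so a half turn about z gives the same grasp; the last joint's range is limited). The gripper opens to 85 mm and grips with 20 to 120 N. Pads are 22 mm wide; open, the fingers measure 114 mm over their backs; the gripper's body (76 mm by 85 mm) begins 54 mm behind the grasp point. The pads swing forward as they close: fully open they stand 13 mm farther back than shut.
Start: joints at [1.298, 0.241, 0.005, 1.335, 0, 1.571], TCP at [0.135, 0.482, 0.304] pointing down, gripper open.
Joint ranges: [-2.72, 2.72], [-1.05, 1.87], [-1.09, 1.28], [-1.99, 2.15], [-1.42, 1.44], [-3.14, 3.14]. Speed limits (rad/s): [2.79, 2.79, 3.14, 3.14, 3.14, 3.14].

INTERFACE

Orientations are given as a unit quaternion [x, y, z, w].
In Python, from workcell import bot gives the robot as it stands. The module is installed in compiled form; this text tells all that it offers.
- The arm moves only by the tool step_arm, never from a script. Its argument "rows" is a list of rows, each a list of 2 entries, a list of its own where there are three numbers: the shift along the tool's x, y, z in mm, then the turn about the tool's z in degrees. A call has 1 to 12 rows; each row is the pose to reach, as a shift and turn from the pose commanded when the call began, along the tool's axes at that moment; what a row does not reach only later rows make up. A row lasts 1/8 s, in which the tool goes at most 62.5 mm and 10.7 degrees, less where a joint would pass 70% of its speed; a pose out of reach is approached as far as the arm can. A call with a gripper value outside its range is refused whole. "claw" is the gripper's target within -1 to 1 (shut at 1, half-way at 0, fully open at -1), set as the call begins (left out, the last holds). The fingers move at their own pace and stop on an object; the grip force is fixed at half the most. Time passes only in rows, so rows that repeat a pose let the fingers close. It gives the time, the measured TCP pose, the force, the opening and the grip force at its end, in the units of the state.
- bot.get_obs(): the state, without advancing time (a new reading comes with each control period).
- bot.camera(name): name is "side" or "top" or "wrist"; returns (picture, depth): 480x640x3 uint8, red, green, blue; 480x640 float32, m along the optical axis (not along the pixel's ray), 0 where there is no reading.
- bot.camera_params(name): a dict with "fx", "fy", "cx", "cy" (pixels), "pose" (4x4, takes a point from camera to world coordinates). Camera axes: x right, y up, looking along -z (the intrinsics and any distortion apply to the point x, -y, -z); pixel columns grow to the right and rows downward; lengths in m; the calibration is good to about 2 mm. A picture is of the moment at which its call begins: read the wrist's pose just before it. camera_params takes no time and is no camera call; for the wrist camera it gives the pose at the moment of the call.
- bot.job_done(): hands the job in; it is judged then, once.
Trained networks look in the newest picture that a camera, given by its name, has taken for a name from the list of things; names that differ only in an ending like _2 or _b are one class to them, and where a whole thing is asked for, a point or a joint stands for the part that bears it (a point fixed in the world has none). Each returns a list of dicts, best first, with "score" (0 to 1); they miss things now and then, are a little off and sometimes report something else, mostly with a low value. They report only what shows in the picture. A call takes as long as a camera call.
- bot.trace(target, camera): "pixels" (480x640 bool, what is visible of it) and "uv" ([column, row] in pixels, amid what is visible of it).
The state is a dict: "clock": time; "joint_pos": joint angles; "joint_vel": joint speeds; "tau": joint torques, N m; "eef_pos": TCP position; "tool_rot": TCP orientation; "ft_force": force on the tool from outside, world axes, zero at the start; "ft_torque": the same for the moment, N m; "grip_width": finger opening in m; "grasp_force": force on a finger pad.
Only numpy, scipy, OpenCV 4.12 (cv2) and the standard library are available. Lean on these libraries where they do the work, as an engineer would, in place of code of your own. Each camera call takes 0.05 s, during which the arm holds its last target. There are 200 camera calls.

## Working session

There is one attempt and no reset: what is moved stays moved. The work goes in short steps, Python scripts to look and compute and a tool call to move; the robot and the scene stay as the last step left them, time stands still between calls to the robot, and variables do not carry over. Pictures are saved under pics/ and viewed, at most 10 in all, crops included, and the job is handed in when it is done.

Besides the shell and the picture viewer there is one more tool, called after "Emit:" by a JSON object that holds its "api" and its "payload", one argument or row to a line. step_arm: Moves the arm, as the interface text tells. Its arguments: {"type":"object","properties":{"rows":{"type":"array"},"claw":{"type":"number"}},"required":["rows"]}

```bash
mkdir -p pics
cat > h.py <<'E'
import numpy as np, cv2
from workcell import bot
def pts(cam, mask, depth, P):
    v,u=np.nonzero(mask&(depth>0)); d=depth[v,u]
    X=np.c_[(u-P['cx'])/P['fx']*d, -(v-P['cy'])/P['fy']*d, -d, np.ones(len(d))]
    return (X@np.array(P['pose']).T)[:,:3]
def look(cam, names, save=None):
    P=bot.camera_params(cam); im,d=bot.camera(cam); out={}
    for n in names:
        r=bot.trace(n,cam)
        if not r: print(n,'none'); continue
        r=r[0]; p=pts(cam,r['pixels'],d,P); out[n]=p
        if len(p)<10: print(n,'few');continue
        q=cv2.minAreaRect((p[:,:2]*1000).astype(np.float32))
        print(cam,n,'s%.2f'%r['score'],np.round(r['uv']),len(p),'lo',np.percentile(p,2,0).round(3),'med',np.median(p,0).round(3),'hi',np.percentile(p,98,0).round(3),'rect',np.round(q[0]),np.round(q[1]),round(q[2],1))
    if save: cv2.imwrite('pics/'+save,im[...,::-1])
    return im,d,P,out
E
python3 - <<'E'
from h import *
o=bot.get_obs(); print(o)
N=['port','gate_handle','cradle','tube','drop_bottle','stain_vial','block_puck']
for c in ['top','side']: look(c,N,c+'0.png')
E
```

```text
{'clock': 0.0, 'joint_pos': array([1.29800207e+00, 2.41414804e-01, 3.72765346e-03, 1.33521984e+00,
       1.30263764e-05, 1.57081701e+00]), 'joint_vel': array([ 0.00148585,  0.00141017,  0.00090141, -0.00141245,  0.00082004,
        0.00068671]), 'tau': array([ 1.72853681e-03, -3.72317612e+01,  2.52407080e+01,  1.71447342e-02,
        3.65461510e-04, -9.62956861e-07]), 'eef_pos': array([0.13457798, 0.48104409, 0.30301321]), 'tool_rot': array([ 1.35984772e-01,  9.90710365e-01, -1.04464831e-03, -1.49940506e-04]), 'ft_force': array([-0.23929714, -0.25054992,  0.78802855]), 'ft_torque': array([ 0.01833066, -0.0142773 , -0.01538014]), 'grasp_force': 0.0, 'grip_width': 0.08534844945189377}
top port s0.85 [473. 209.] 6413 lo [ 0.426 -0.366  0.004] med [ 0.596 -0.309  0.039] hi [ 0.723 -0.261  0.128] rect [ 584. -313.] [332. 109.] 3.8
top gate_handle s0.50 [483. 188.] 185 lo [ 0.611 -0.328  0.103] med [ 0.617 -0.31   0.13 ] hi [ 0.626 -0.294  0.135] rect [ 620. -311.] [14. 36.] 10.5
top cradle s0.58 [236. 299.] 1960 lo [0.381 0.084 0.001] med [0.413 0.179 0.027] hi [0.46  0.273 0.06 ] rect [
[... 936 characters left out ...]
.] 1255 lo [0.38  0.08  0.002] med [0.409 0.129 0.025] hi [0.458 0.266 0.058] rect [434. 221.] [106. 279.] 9.7
side tube s0.98 [262. 219.] 465 lo [0.397 0.094 0.037] med [0.416 0.169 0.053] hi [0.442 0.257 0.058] rect [418. 176.] [177.  70.] 85.3
side drop_bottle s0.70 [340. 298.] 409 lo [ 0.466 -0.168  0.003] med [ 0.477 -0.161  0.037] hi [ 0.495 -0.144  0.064] rect [ 483. -129.] [82. 32.] 85.7
side stain_vial s0.63 [314. 293.] 227 lo [ 0.414 -0.143  0.005] med [ 0.423 -0.137  0.037] hi [ 0.436 -0.12   0.049] rect [ 437. -104.] [85. 23.] 66.3
side block_puck s0.60 [341. 274.] 173 lo [ 0.503 -0.085 -0.001] med [ 0.518 -0.071  0.012] hi [ 0.54  -0.038  0.024] rect [512. -87.] [126.  34.] 64.0
```

Run:
```python
import cv2,numpy as np
a=cv2.imread('pics/top0.png')[120:420,100:640];b=cv2.imread('pics/side0.png')[120:420,100:640]
cv2.imwrite('pics/both.png',np.vstack([a,b]))
```

```text
(no output)
```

View pics/both.png

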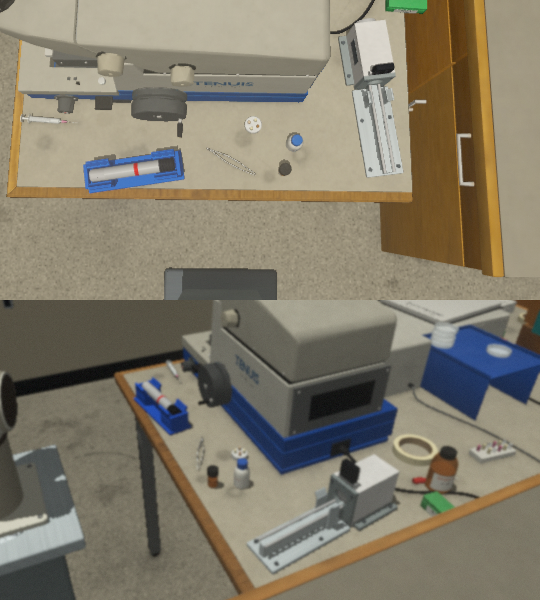

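Run:
```python
from h import *
for c in ['top','side']:
    im,d,P,o=look(c,['gate_handle','port','tube'])
    p=pts(c,np.ones_like(d,bool),d,P)
    m=p[(p[:,2]>.1)&(p[:,2]<.5)&(p[:,0]>.35)&(p[:,1]<.1)&(p[:,1]>-.26)]
    for y in np.arange(-.26,.1,.03):
        s=m[(m[:,1]>=y)&(m[:,1]<y+.03)]
        if len(s)>5: print(round(y,2),'minx',np.percentile(s[:,0],1).round(3),'maxz',s[:,2].max().round(3),len(s))
    b=o['port']; 
    for lo,hi,n in [(.004,.016,'base'),(.03,.05,'rail'),(.084,.092,'top')]:
        q=b[(b[:,2]>lo)&(b[:,2]<hi)]
        if n=='rail': q=q[q[:,0]<.56]
        r=cv2.minAreaRect((q[:,:2]*1000).astype(np.float32)); print(n,len(q),np.round(r[0]),np.round(r[1]),r[2])
    t=o['tube']; t=t[t[:,2]>.05]; cc=t[:,:2].mean(0); w=np.linalg.svd(t[:,:2]-cc)[2][0] if 0 else np.linalg.eigh(np.cov(t[:,:2].T))[1][:,-1]; s=(t[:,:2]-cc)@w
    print('tube',cc,w,np.percentile(s,[0.5,99.5]),np.degrees(np.arctan2(w[1],w[0])))
```

```text
top gate_handle s0.80 [484. 192.] 203 lo [ 0.612 -0.328  0.099] med [ 0.616 -0.31   0.129] hi [ 0.626 -0.294  0.134] rect [ 620. -311.] [14. 40.] 8.5
top port s0.63 [476. 209.] 6463 lo [ 0.426 -0.366  0.004] med [ 0.599 -0.309  0.039] hi [ 0.724 -0.261  0.126] rect [ 589. -323.] [340. 114.] 7.5
top tube s0.83 [233. 289.] 1096 lo [0.401 0.1   0.029] med [0.421 0.18  0.054] hi [0.442 0.259 0.059] rect [424. 182.] [ 31. 169.] 9.0
-0.2 minx 0.581 maxz 0.322 40
-0.17 minx 0.57 maxz 0.343 2781
-0.14 minx 0.57 maxz 0.347 3237
-0.11 minx 0.57 maxz 0.352 3304
-0.08 minx 0.57 maxz 0.358 3336
-0.05 minx 0.569 maxz 0.361 3430
-0.02 minx 0.57 maxz 0.365 3686
0.01 minx 0.57 maxz 0.369 3930
0.04 minx 0.542 maxz 0.372 4025
0.07 minx 0.526 maxz 0.375 4253
base 2466 [ 587. -313.] [338.  86.] 10.423576354980469
rail 770 [ 492. -331.] [138.  26.] 8.02086067199707
top 1450 [ 668. -306.] [122.  65.] 7.917547225952148
tube [0.4211686  0.18087656] [-0.15843082  0.98737008] [-0.08289403  0.08341734] 99.11582698141338
side gate_handle s0.81 [448. 297.] 514 lo [ 0.61  -0.335  0.045] med [ 0.615 -0.317  0.111] 
[... 225 characters left out ...]
[261. 218.] 433 lo [0.398 0.096 0.028] med [0.416 0.17  0.053] hi [0.438 0.256 0.058] rect [415. 178.] [ 37. 175.] 9.0
-0.2 minx 0.58 maxz 0.328 7148
-0.17 minx 0.568 maxz 0.341 5295
-0.14 minx 0.568 maxz 0.346 2441
-0.11 minx 0.568 maxz 0.351 2272
-0.08 minx 0.568 maxz 0.356 2078
-0.05 minx 0.566 maxz 0.36 2139
-0.02 minx 0.567 maxz 0.363 2978
0.01 minx 0.567 maxz 0.366 2142
0.04 minx 0.54 maxz 0.37 2210
0.07 minx 0.522 maxz 0.373 2187
base 2521 [ 572. -323.] [312.  92.] 6.480141639709473
rail 825 [ 491. -332.] [142.  28.] 10.000504493713379
top 1111 [ 667. -308.] [126.  66.] 8.366151809692383
tube [0.41784823 0.17054905] [-0.16091706  0.98696793] [-0.07753765  0.09006147] 99.26012991726662
```

Emit:
{"api": "step_arm", "payload": {
  "rows": [
    [[0,0,0],-10]
  ]
}}

```text
clock: 1.32
eef_pos: [0.1347, 0.4815, 0.3039]
tool_rot: [0.047, 0.999, -0.0, 0.0]
ft_force: [-0.1, -0.3, -0.5]
grip_width: 0.0854
grasp_force: 0.0
```

```bash
python3 -c "
from h import *
o=bot.get_obs();print(o['clock'],o['joint_pos'],o['tool_rot'])"
```

```text
1.325 [ 1.29796698e+00  2.40614062e-01  5.00097697e-03  1.33519561e+00
 -3.47966169e-05  1.39147703e+00] [ 4.67379913e-02  9.98907183e-01 -9.92433500e-06  1.55699289e-05]
```

```bash
cat >> h.py <<'E'
def plan(*targets):
    o=bot.get_obs(); q=o['tool_rot']; p=np.array(o['eef_pos'])
    from scipy.spatial.transform import Rotation as R
    M=R.from_quat(q).as_matrix(); a0=np.degrees(np.arctan2(M[1,1],M[0,1]))
    print('clock',round(o['clock'],2),'pos',p.round(4),'yaw',round(a0,2),'tilt',M[:,2].round(3),'j',np.round(o['joint_pos'],2))
    for t in targets:
        dy=(a0-t[3]+180)%360-180
        print('  shift',(M.T@(np.array(t[:3])-p)*1000).round(1),'turn',round(dy,1),'len',round(np.linalg.norm(np.array(t[:3])-p)*1000))
E
python3 -c "
from h import *
plan((.38,.15,.3,90),(.43,-.29,.30,98))"
```

```text
clock 1.32 pos [0.1347 0.4815 0.3039] yaw 84.64 tilt [ 0. -0. -1.] j [ 1.3   0.24  0.01  1.34 -0.    1.39]
  shift [-275.1 -307.2    3.9] turn -5.4 len 412
  shift [-366.  -740.6    3.9] turn -13.4 len 826
```

Emit:
{"api": "step_arm", "payload": {
  "rows": [
    [[-275,-307,4],-5],
    [[-275,-307,4],-5],
    [[-275,-307,4],-5],
    [[-275,-307,4],-5],
    [[-275,-307,4],-5],
    [[-275,-307,4],-5],
    [[-275,-307,4],-5],
    [[-366,-740,4],-13.4],
    [[-366,-740,4],-13.4],
    [[-366,-740,4],-13.4],
    [[-366,-740,4],-13.4],
    [[-366,-740,4],-13.4]
  ]
}}

```text
clock: 2.82
eef_pos: [0.4118, -0.1586, 0.3002]
tool_rot: [-0.068, 0.998, -0.0, 0.001]
ft_force: [1.8, 0.2, 0.1]
grip_width: 0.085
grasp_force: 0.0
```

```bash
python3 -c "
from h import *
plan((.43,-.3,.28,98),(.62,-.312,.25,98))"
```

```text
clock 2.83 pos [ 0.4118 -0.1586  0.3002] yaw 97.76 tilt [ 0.001 -0.    -1.   ] j [-0.37  0.13 -0.15  1.3   0.   -0.5 ]
  shift [   1.  -142.5   20.3] turn -0.2 len 144
  shift [-185.6 -180.1   50.5] turn -0.2 len 263
```

Emit:
{"api": "step_arm", "payload": {
  "rows": [
    [[1,-142,20],0],
    [[1,-142,20],0],
    [[1,-142,20],0],
    [[-186,-180,50],0],
    [[-186,-180,50],0],
    [[-186,-180,50],0],
    [[-186,-180,50],0],
    [[-186,-180,50],0]
  ]
}}

```text
clock: 3.82
eef_pos: [0.6204, -0.3087, 0.249]
tool_rot: [-0.068, 0.998, 0.001, -0.001]
ft_force: [-0.2, -0.5, -0.0]
grip_width: 0.0854
grasp_force: 0.0
```

```bash
python3 -c "
from h import *
plan()
im,d,P,o=look('wrist',['gate_handle','port'],'w1.png')
h=o['gate_handle'];t=h[h[:,2]>.125];r=cv2.minAreaRect((t[:,:2]*1000).astype(np.float32));print(r)
plan((*np.array(r[0])/1000,.168,98))
b=o['port']
q=b[(b[:,2]>.084)&(b[:,2]<.092)];print(len(q),cv2.minAreaRect((q[:,:2]*1000).astype(np.float32)))
"
```

```text
clock 3.83 pos [ 0.6204 -0.3087  0.249 ] yaw 97.85 tilt [-0.002  0.001 -1.   ] j [-0.46  0.67  0.53  1.43 -0.   -0.6 ]
wrist gate_handle s0.72 [308. 263.] 2691 lo [ 0.612 -0.333  0.087] med [ 0.617 -0.314  0.132] hi [ 0.628 -0.294  0.134] rect [ 630. -312.] [33. 46.] 6.9
wrist port s0.89 [308. 194.] 37562 lo [ 0.463 -0.365  0.009] med [ 0.592 -0.318  0.044] hi [ 0.721 -0.267  0.133] rect [ 628. -314.] [348. 100.] 9.1
((620.6683959960938, -313.7630920410156), (14.082308769226074, 36.085365295410156), 7.640527725219727)
clock 3.98 pos [ 0.6194 -0.3097  0.252 ] yaw 97.74 tilt [ 0.002 -0.001 -1.   ] j [-0.46  0.66  0.52  1.43 -0.   -0.6 ]
  shift [-0.6 -4.1 84. ] turn -0.3 len 84
11492 ((668.796875, -307.14727783203125), (120.95006561279297, 64.19796752929688), 7.947714805603027)
```

View pics/w1.png

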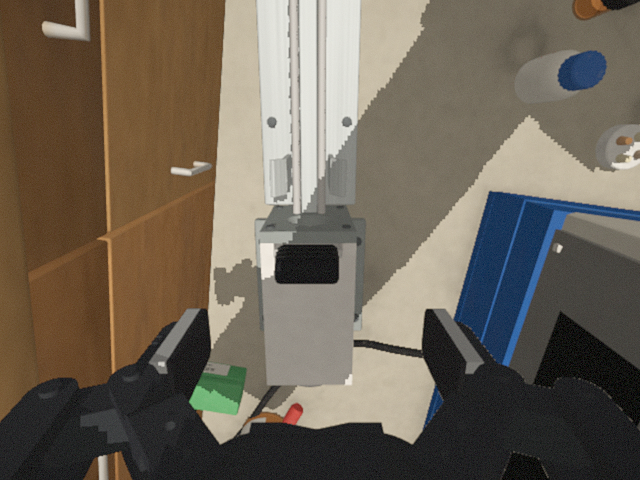

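Emit:
{"api": "step_arm", "payload": {
  "rows": [
    [[-0.6,-4,40],0],
    [[-0.6,-4,70],0],
    [[-0.6,-4,84],0],
    [[-0.6,-4,84],0]
  ]
}}

```text
clock: 4.47
eef_pos: [0.6206, -0.3136, 0.1663]
tool_rot: [-0.067, 0.998, 0.0, -0.0]
ft_force: [0.1, -0.2, 0.8]
grip_width: 0.0853
grasp_force: 0.0
```

Emit:
{"api": "step_arm", "payload": {
  "rows": [
    [[0,0,0],0],
    [[0,0,0],0],
    [[0,0,0],0],
    [[0,0,0],0],
    [[0,0,0],0],
    [[0,0,0],0],
    [[0,0,0],0],
    [[0,0,0],0]
  ],
  "claw": 1
}}

```text
clock: 5.48
eef_pos: [0.6222, -0.3136, 0.1678]
tool_rot: [-0.068, 0.998, -0.0, 0.001]
ft_force: [-1.8, 0.6, 5.5]
grip_width: 0.0359
grasp_force: 59.3
```

Gripped at 36 mm. Lift 40 mm.

Emit:
{"api": "step_arm", "payload": {
  "rows": [
    [[0,0,-6],0],
    [[0,0,-12],0],
    [[0,0,-18],0],
    [[0,0,-24],0],
    [[0,0,-30],0],
    [[0,0,-35],0],
    [[0,0,-38],0],
    [[0,0,-40],0],
    [[0,0,-40],0],
    [[0,0,-40],0],
    [[0,0,-40],0]
  ]
}}

```text
clock: 6.85
eef_pos: [0.6221, -0.3136, 0.2049]
tool_rot: [-0.068, 0.998, 0.0, 0.0]
ft_force: [5.2, -1.3, -8.7]
grip_width: 0.0352
grasp_force: 60.8
```

```bash
python3 -c "
from h import *
plan()
im,d,P,o=look('side',['gate_handle','gate'],'s1.png')
h=o['gate_handle'];print(np.percentile(h[:,2],[90,95,99,100]))
im=im[200:400,380:560];cv2.imwrite('pics/s1c.png',cv2.resize(im,None,fx=3,fy=3)[...,::-1])
"
```

```text
clock 6.85 pos [ 0.6221 -0.3136  0.2049] yaw 97.78 tilt [ 0.  0. -1.] j [-0.47  0.69  0.45  1.33  0.   -0.6 ]
side gate_handle s0.90 [450. 288.] 718 lo [ 0.611 -0.336  0.086] med [ 0.615 -0.315  0.124] hi [ 0.627 -0.29   0.169] rect [ 687. -243.] [241.  41.] 47.0
gate none
[0.16631238 0.16781793 0.16951022 0.17966472]
```

View pics/s1c.png

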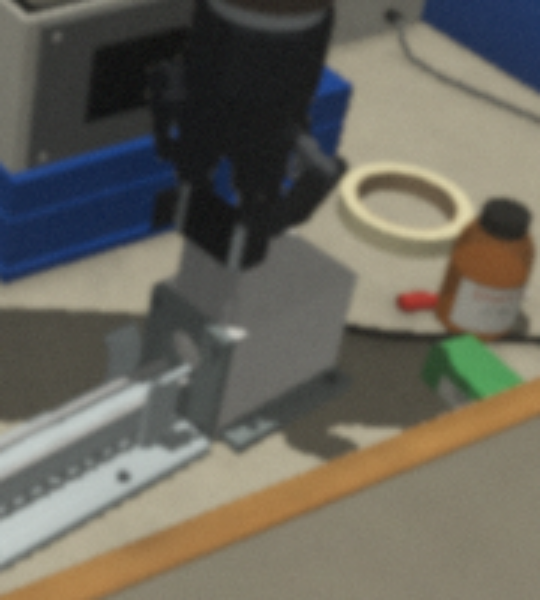

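Emit:
{"api": "step_arm", "payload": {
  "rows": [
    [[0,0,-2.5],0],
    [[0,0,-2.5],0],
    [[0,0,-2.5],0],
    [[0,0,-2.5],0]
  ]
}}

```text
clock: 7.5
eef_pos: [0.6221, -0.3137, 0.2075]
tool_rot: [-0.068, 0.998, 0.0, 0.0]
ft_force: [5.0, -1.3, -7.7]
grip_width: 0.0355
grasp_force: 60.9
```

Emit:
{"api": "step_arm", "payload": {
  "rows": [
    [[0,0,0],0],
    [[0,0,0],0],
    [[0,0,0],0],
    [[0,0,0],0],
    [[0,0,-30],0],
    [[0,0,-75],0],
    [[0,0,-75],0],
    [[0,0,-75],0]
  ],
  "claw": -1
}}

```text
clock: 8.5
eef_pos: [0.6214, -0.3136, 0.2834]
tool_rot: [-0.068, 0.998, -0.0, 0.0]
ft_force: [0.1, 0.0, -0.7]
grip_width: 0.0851
grasp_force: 0.0
```

```bash
python3 -c "
from h import *
plan()
im,d,P,o=look('wrist',['gate_handle','port'],'w2.png')
h=o['gate_handle'];print(np.percentile(h[:,2],[50,90,99]))
plan((.46,-.29,.28,98))
b=o['port'];q=b[(b[:,2]>.083)&(b[:,2]<.093)];print(np.median(q[:,2]),cv2.minAreaRect((q[:,:2]*1000).astype(np.float32)))
t=h[h[:,2]>.16];print(cv2.minAreaRect((t[:,:2]*1000).astype(np.float32)))
"
```

```text
clock 8.5 pos [ 0.6214 -0.3136  0.2834] yaw 97.77 tilt [ 0. -0. -1.] j [-0.47  0.67  0.61  1.52 -0.   -0.6 ]
wrist gate_handle s0.86 [315. 256.] 3762 lo [ 0.612 -0.334  0.089] med [ 0.617 -0.314  0.162] hi [ 0.627 -0.294  0.173] rect [ 622. -308.] [54. 26.] 73.4
wrist port s0.62 [314. 180.] 31672 lo [ 0.454 -0.366  0.009] med [ 0.586 -0.319  0.043] hi [ 0.722 -0.268  0.172] rect [ 619. -316.] [349. 101.] 9.2
[0.16173215 0.17249658 0.17328986]
clock 8.65 pos [ 0.621  -0.3133  0.2816] yaw 97.77 tilt [-0.003  0.001 -1.   ] j [-0.47  0.67  0.61  1.52 -0.   -0.6 ]
  shift [156.3  44.8   2.1] turn -0.2 len 163
0.0884627333641485 ((667.8335571289062, -307.28289794921875), (121.4822006225586, 64.2021255493164), 7.922947883605957)
((620.5919189453125, -313.6087951660156), (14.053496360778809, 36.34839630126953), 7.932825088500977)
```

```bash
python3 -c "
from h import *
plan((.44,-.28,.30,98),(.40,0,.30,150),(.415,.175,.24,189.1))"
```

```text
clock 8.65 pos [ 0.621  -0.3133  0.2816] yaw 97.77 tilt [-0.003  0.001 -1.   ] j [-0.47  0.67  0.61  1.52 -0.   -0.6 ]
  shift [174.9  57.5 -17.8] turn -0.2 len 185
  shift [176.6 340.3 -17.3] turn -52.2 len 384
  shift [138.  511.6  42.9] turn -91.3 len 532
```

Emit:
{"api": "step_arm", "payload": {
  "rows": [
    [[175,57,-18],0],
    [[175,57,-18],0],
    [[175,57,-18],0],
    [[177,340,-18],-52],
    [[177,340,-18],-52],
    [[177,340,-18],-52],
    [[177,340,-18],-52],
    [[177,340,-18],-52],
    [[138,511,43],-91.3],
    [[138,511,43],-91.3],
    [[138,511,43],-91.3],
    [[138,511,43],-91.3]
  ]
}}

```text
clock: 10.15
eef_pos: [0.4142, 0.1772, 0.2377]
tool_rot: [0.764, -0.645, -0.001, 0.002]
ft_force: [0.5, -0.7, -0.5]
grip_width: 0.0853
grasp_force: 0.0
```

```bash
python3 -c "
from h import *
plan()
im,d,P,o=look('wrist',['tube','cradle'],'w3.png')
t=o['tube']; t=t[t[:,2]>.05]
r=cv2.minAreaRect((t[:,:2]*1000).astype(np.float32));print(r, np.percentile(t[:,2],[50,98]))
l=cv2.fitLine((t[t[:,2]>.055][:,:2]).astype(np.float32),cv2.DIST_HUBER,0,.01,.01).ravel();print(l,np.degrees(np.arctan2(l[1],l[0])))
plan((*np.array(r[0])/1000,.098,189.1))
"
```

```text
clock 10.15 pos [0.4142 0.1772 0.2377] yaw -170.3 tilt [-0.005 -0.001 -1.   ] j [ 0.4   0.19 -0.24  1.15  0.   -1.34]
wrist tube s0.87 [305. 226.] 7682 lo [0.403 0.1   0.047] med [0.424 0.168 0.056] hi [0.444 0.258 0.058] rect [422. 181.] [ 28. 170.] 9.3
wrist cradle s0.56 [321. 210.] 11747 lo [0.386 0.085 0.007] med [0.425 0.167 0.048] hi [0.46  0.272 0.06 ] rect [421. 195.] [ 71. 231.] 9.2
((422.29229736328125, 181.02316284179688), (24.643718719482422, 169.82461547851562), 9.085180282592773) [0.05613301 0.05846612]
[ 0.1600488  -0.9871091   0.42373195  0.17244683] -80.79027
clock 10.3 pos [0.415  0.1742 0.2394] yaw -170.98 tilt [-0.002 -0.001 -1.   ] j [ 0.4   0.19 -0.24  1.15 -0.   -1.33]
  shift [ -5.7  -8.6 141.4] turn -0.1 len 142
```

View pics/w3.png

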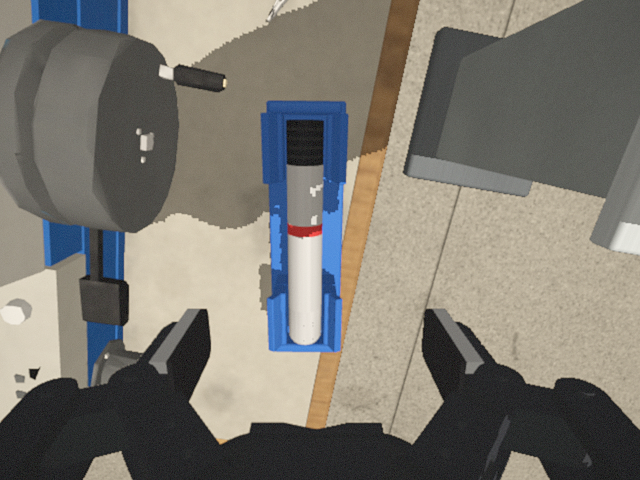

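Emit:
{"api": "step_arm", "payload": {
  "rows": [
    [[-5.7,-8.6,50],0],
    [[-5.7,-8.6,100],0],
    [[-5.7,-8.6,130],0],
    [[-5.7,-8.6,142],0],
    [[-5.7,-8.6,142],0],
    [[-5.7,-8.6,142],0]
  ]
}}

```text
clock: 11.05
eef_pos: [0.4245, 0.1812, 0.0998]
tool_rot: [0.76, -0.649, 0.001, -0.001]
ft_force: [-0.2, 0.5, 0.4]
grip_width: 0.0856
grasp_force: 0.0
```

Emit:
{"api": "step_arm", "payload": {
  "rows": [
    [[0,0,0],0],
    [[0,0,0],0],
    [[0,0,0],0],
    [[0,0,0],0],
    [[0,0,0],0],
    [[0,0,0],0],
    [[0,0,0],0],
    [[0,0,0],0]
  ],
  "claw": 1
}}

```text
clock: 12.05
eef_pos: [0.4234, 0.1811, 0.0989]
tool_rot: [0.761, -0.649, 0.0, -0.0]
ft_force: [-1.2, -0.7, 5.8]
grip_width: 0.0246
grasp_force: 58.6
```

```bash
python3 -c "
from h import *
plan((.40,.16,.22,189.1),(.40,0,.24,150),(.46,-.28,.24,98))"
```

```text
clock 12.05 pos [0.4234 0.1811 0.0989] yaw -170.93 tilt [ 0.  0. -1.] j [ 0.4   0.37 -0.41  0.79  0.   -1.32]
  shift [  17.2   26.4 -121.2] turn -0.0 len 125
  shift [ 175.2   51.6 -141.2] turn 39.1 len 231
  shift [ 461.1   36.5 -141.3] turn 91.1 len 484
```

Emit:
{"api": "step_arm", "payload": {
  "rows": [
    [[0,0,-30],0],
    [[0,0,-70],0],
    [[17,26,-121],0],
    [[17,26,-121],0],
    [[175,52,-141],39],
    [[175,52,-141],39],
    [[175,52,-141],39],
    [[175,52,-141],39],
    [[461,37,-141],91],
    [[461,37,-141],91],
    [[461,37,-141],91],
    [[461,37,-141],91]
  ]
}}

```text
clock: 13.55
eef_pos: [0.452, -0.2462, 0.2375]
tool_rot: [-0.146, 0.989, 0.001, -0.001]
ft_force: [1.7, 0.2, -0.1]
grip_width: 0.0246
grasp_force: 59.2
```

```bash
python3 -c "
from h import *
plan((.5148,-.3286,.19,97.93))"
```

```text
clock 13.55 pos [ 0.452  -0.2462  0.2375] yaw 106.75 tilt [-0.001  0.001 -1.   ] j [-0.5   0.31 -0.08  1.18  0.   -0.79]
  shift [-36.4 -97.1  47.3] turn 8.8 len 114
```

Emit:
{"api": "step_arm", "payload": {
  "rows": [
    [[-36,-97,20],8.8],
    [[-36,-97,47],8.8],
    [[-36,-97,47],8.8],
    [[-36,-97,47],8.8],
    [[-36,-97,47],8.8],
    [[-36,-97,47],8.8]
  ]
}}

```text
clock: 14.3
eef_pos: [0.5151, -0.326, 0.1944]
tool_rot: [-0.073, 0.997, -0.001, 0.001]
ft_force: [-0.1, -0.5, -0.1]
grip_width: 0.0242
grasp_force: 59.3
```

```bash
cat >> h.py <<'E'
F=np.array([.6089,-.3155]); A=np.radians(7.93); X=np.array([np.cos(A),np.sin(A)]); Y=np.array([-X[1],X[0]])
def inport(p): q=p[...,:2]-F; return np.c_[q@X,q@Y,p[...,2]]*1000
def tubefit(t):
    q=inport(t); 
    r=cv2.minAreaRect(q[:,:2].astype(np.float32)); print('tube in port rect',np.round(r[0],1),np.round(r[1],1),round(r[2],2),'x',np.percentile(q[:,0],[.5,99.5]).round(1),'ztop',np.percentile(q[:,2],[50,98]).round(1))
    for a,b in [(-190,-150),(-150,-120),(-70,-45),(-45,-5)]:
        s=q[(q[:,0]>a)&(q[:,0]<b)]
        if len(s)>20: print(a,b,'ymid',((np.percentile(s[:,1],1)+np.percentile(s[:,1],99))/2).round(1),'ztop',np.percentile(s[:,2],97).round(1),len(s))
E
python3 -c "
from h import *
plan((.5148,-.3286,.19,97.93)); print(inport(bot.get_obs()['eef_pos'][None]))
im,d,P,o=look('wrist',['tube'],'w4.png'); tubefit(o['tube'])
im,d,P,o=look('top',['tube']); tubefit(o['tube'])
im,d,P,o=look('side',['tube']); tubefit(o['tube'])
plan((.5148,-.3286,.19,97.93))
"
```

```text
clock 14.3 pos [ 0.5151 -0.326   0.1944] yaw 98.35 tilt [ 0.003 -0.002 -1.   ] j [-0.56  0.52  0.12  1.17  0.   -0.71]
  shift [ 0.7 -2.5  4.4] turn 0.4 len 5
[[-94.36987093   2.56319762 194.44128097]]
wrist tube s0.56 [313. 250.] 23053 lo [ 0.434 -0.347  0.144] med [ 0.478 -0.331  0.151] hi [ 0.546 -0.314  0.154] rect [ 492. -323.] [123.  39.] 8.4
tube in port rect [-116.7    9.1] [123.4  39.3] 0.45 x [-177.8  -60.3] ztop [151.5 153.7]
-190 -150 ymid 2.0 ztop 153.5 7479
-150 -120 ymid 2.3 ztop 153.6 6379
-70 -45 ymid 2.9 ztop 153.6 1344
top tube s0.56 [493. 222.] 675 lo [ 0.464 -0.337  0.134] med [ 0.551 -0.318  0.148] hi [ 0.597 -0.302  0.154] rect [ 501. -303.] [ 97. 279.] 60.0
tube in port rect [-105.5   27.6] [ 96.7 279. ] 52.05 x [-148.2   -8.7] ztop [148.2 154.3]
-150 -120 ymid 5.3 ztop 153.4 166
-70 -45 ymid 6.2 ztop 154.0 136
-45 -5 ymid 1.8 ztop 153.5 260
side tube s0.90 [388. 313.] 772 lo [ 0.429 -0.35  -0.   ] med [ 0.466 -0.339  0.147] hi [ 0.588 -0.23   0.152] rect [ 515. -266.] [193. 147.] 8.7
tube in port rect [-86.1  61.9] [192.7 146.9] 0.77 x [-181.3    7.4] ztop [146.6 151.9]
-190 -150 ymid 0.3 ztop 151.3 338
-150 -120 ymid -0.3 ztop 151.9 242
-45 -5 ymid 62.7 ztop 140.1 35
clock 14.6 pos [ 0.5148 -0.3265  0.193 ] yaw 98.31 tilt [ 0.001 -0.001 -1.   ] j [-0.57  0.52  0.12  1.17 -0.   -0.71]
  shift [ 0.3 -2.1  3. ] turn 0.4 len 4
```

View pics/w4.png

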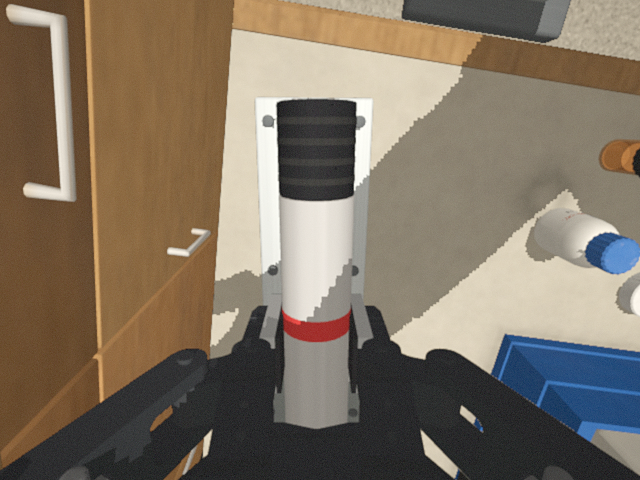

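Emit:
{"api": "step_arm", "payload": {
  "rows": [
    [[0,-2.2,20],0.4],
    [[0,-2.2,45],0.4],
    [[0,-2.2,60],0.4],
    [[0,-2.2,70],0.4],
    [[0,-2.2,76],0.4],
    [[0,-2.2,80],0.4],
    [[0,-2.2,82],0.4],
    [[0,-2.2,82],0.4],
    [[0,-2.2,82],0.4]
  ]
}}

```text
clock: 15.72
eef_pos: [0.5152, -0.3287, 0.1106]
tool_rot: [-0.069, 0.998, -0.0, 0.0]
ft_force: [-1.0, 1.0, -1.4]
grip_width: 0.0243
grasp_force: 59.5
```

```bash
python3 -c "
from h import *
plan((.5148,-.3286,.1094,97.93)); print(inport(bot.get_obs()['eef_pos'][None]))
im,d,P,o=look('wrist',['tube','port'],'w5.png'); tubefit(o['tube'])
b=inport(o['port']);b=b[(b[:,2]<16)&(b[:,2]>5)];
for x in (-180,-160,-140):
  s=b[abs(b[:,0]-x)<10]; print(x,np.percentile(s[:,1],[1,99]))
"
```

```text
clock 15.72 pos [ 0.5152 -0.3287  0.1106] yaw 97.9 tilt [ 0. -0. -1.] j [-0.57  0.6   0.03  1.    0.   -0.71]
  shift [0.4 0.2 1.2] turn -0.0 len 1
[[-94.61795153  -0.19239197 110.64326505]]
tube none
wrist port s0.83 [279. 185.] 21839 lo [ 0.421 -0.375  0.009] med [ 0.465 -0.338  0.011] hi [ 0.564 -0.293  0.045] rect [ 509. -329.] [182.  83.] 8.3Traceback (most recent call last):
  File "<string>", line 4, in <module>
    im,d,P,o=look('wrist',['tube','port'],'w5.png'); tubefit(o['tube'])
                                                             ~^^^^^^^^
KeyError: 'tube'
```

Emit:
{"api": "step_arm", "payload": {
  "rows": [
    [[0,0,1],0],
    [[0,0,1],0],
    [[0,0,1],0]
  ]
}}

```text
clock: 16.25
eef_pos: [0.5152, -0.3287, 0.1096]
tool_rot: [-0.069, 0.998, -0.0, 0.0]
ft_force: [0.6, 0.4, 0.5]
grip_width: 0.0242
grasp_force: 59.6
```

Emit:
{"api": "step_arm", "payload": {
  "rows": [
    [[0,0,0],0],
    [[0,0,0],0],
    [[0,0,0],0],
    [[0,0,0],0],
    [[0,0,0],0],
    [[0,0,0],0],
    [[0,0,-60],0],
    [[0,0,-90],0],
    [[0,0,-90],0],
    [[0,0,-90],0]
  ],
  "claw": -1
}}

```text
clock: 17.5
eef_pos: [0.5147, -0.3285, 0.1987]
tool_rot: [-0.069, 0.998, 0.0, -0.0]
ft_force: [0.1, -0.1, -1.2]
grip_width: 0.0855
grasp_force: 0.0
```

```bash
python3 -c "
from h import *
plan(); print(inport(bot.get_obs()['eef_pos'][None]))
im,d,P,o=look('wrist',['tube'],'w5.png'); tubefit(o['tube'])
im,d,P,o=look('top',['tube']); tubefit(o['tube'])
im,d,P,o=look('side',['tube']); tubefit(o['tube'])
"
```

```text
clock 17.5 pos [ 0.5147 -0.3285  0.1987] yaw 97.9 tilt [-0.001  0.001 -1.   ] j [-0.57  0.52  0.14  1.19 -0.   -0.71]
[[-9.51244904e+01  1.64186898e-01  1.98677773e+02]]
wrist tube s0.92 [315. 239.] 11266 lo [ 0.434 -0.348  0.058] med [ 0.5   -0.33   0.066] hi [ 0.593 -0.31   0.069] rect [ 527. -327.] [194.  32.] 7.1
tube in port rect [-82.8  -0.4] [ 32.3 193.9] 89.12 x [-178.2  -12.5] ztop [66.3 68.8]
-190 -150 ymid -0.1 ztop 68.7 2535
-150 -120 ymid 0.2 ztop 68.7 2355
-70 -45 ymid 0.3 ztop 68.6 1394
-45 -5 ymid 0.1 ztop 68.3 1663
top tube s0.72 [485. 254.] 653 lo [ 0.438 -0.342  0.056] med [ 0.496 -0.325  0.064] hi [ 0.593 -0.308  0.069] rect [ 516. -335.] [165.  41.] 7.8
tube in port rect [-94.6  -6.3] [ 41.3 165.3] 89.89 x [-174.9  -13.2] ztop [64.1 68.7]
-190 -150 ymid 4.6 ztop 67.6 108
-150 -120 ymid 2.3 ztop 68.8 178
-70 -45 ymid 2.5 ztop 68.0 43
-45 -5 ymid 2.5 ztop 68.2 168
side tube s0.59 [398. 339.] 1150 lo [ 0.43  -0.351  0.049] med [ 0.499 -0.336  0.064] hi [ 0.591 -0.318  0.068] rect [ 515. -308.] [180.  71.] 9.3
tube in port rect [-92.5  20.1] [180.   71.1] 1.37 x [-181.3  -14. ] ztop [63.6 68.1]
-190 -150 ymid -1.8 ztop 68.0 294
-150 -120 ymid -2.4 ztop 67.7 224
-70 -45 ymid -1.7 ztop 68.1 167
-45 -5 ymid -3.9 ztop 67.0 128
```

View pics/w5.png

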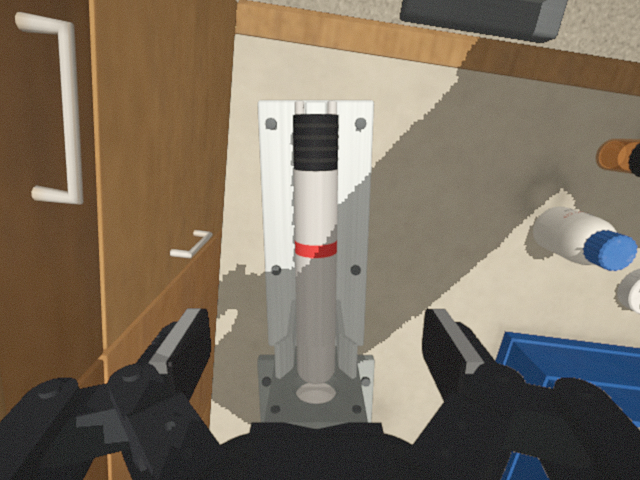

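```bash
python3 -c "
from h import *
t=F-.160*X;plan((*t,.199,97.93),(*t,.1096,97.93))"
```

```text
clock 17.8 pos [ 0.5147 -0.3285  0.1983] yaw 97.9 tilt [-0.002  0.001 -1.   ] j [-0.57  0.52  0.14  1.19  0.   -0.71]
  shift [64.9 -0.2 -0.6] turn -0.0 len 65
  shift [64.8 -0.3 88.8] turn -0.0 len 110
```

Emit:
{"api": "step_arm", "payload": {
  "rows": [
    [[65,0,0],0],
    [[65,0,0],0],
    [[65,0,40],0],
    [[65,0,70],0],
    [[65,0,84],0],
    [[65,0,89],0],
    [[65,0,89],0],
    [[65,0,89],0]
  ]
}}

```text
clock: 18.8
eef_pos: [0.4515, -0.3382, 0.1116]
tool_rot: [-0.069, 0.998, -0.001, 0.001]
ft_force: [-0.7, -0.6, -0.1]
grip_width: 0.0854
grasp_force: 0.0
```

Emit:
{"api": "step_arm", "payload": {
  "rows": [
    [[0,0,0],0],
    [[0,0,0],0],
    [[0,0,0],0],
    [[0,0,0],0],
    [[0,0,0],0],
    [[0,0,0],0],
    [[0,0,0],0],
    [[0,0,0],0]
  ],
  "claw": 1
}}

```text
clock: 19.8
eef_pos: [0.4507, -0.3376, 0.1108]
tool_rot: [-0.069, 0.998, -0.0, 0.0]
ft_force: [-1.1, 1.6, 5.1]
grip_width: 0.0241
grasp_force: 58.7
```

Emit:
{"api": "step_arm", "payload": {
  "rows": [
    [[-4,0,0],0],
    [[-8,0,0],0],
    [[-13,0,0],0],
    [[-18,0,0],0],
    [[-23,0,0],0],
    [[-28,0,0],0],
    [[-32,0,0],0],
    [[-35,0,0],0],
    [[-35,0,0],0],
    [[-35,0,0],0]
  ]
}}

```text
clock: 21.05
eef_pos: [0.4831, -0.3331, 0.1107]
tool_rot: [-0.068, 0.998, -0.0, -0.002]
ft_force: [-7.0, 0.6, 8.8]
grip_width: 0.024
grasp_force: 59.4
```

```bash
python3 -c "
from h import *
plan(); print(inport(bot.get_obs()['eef_pos'][None]))
im,d,P,o=look('top',['tube']); tubefit(o['tube'])
im,d,P,o=look('side',['tube'],'s2.png'); tubefit(o['tube'])"
```

```text
clock 21.05 pos [ 0.4831 -0.3331  0.1107] yaw 97.83 tilt [-0.005 -0.    -1.   ] j [-0.6   0.56 -0.05  0.97 -0.   -0.74]
[[-1.27024519e+02 -2.64328555e-02  1.10732607e+02]]
top tube s0.65 [387. 288.] 149 lo [ 0.416 -0.142 -0.004] med [ 0.426 -0.128  0.046] hi [ 0.438 -0.116  0.052] rect [ 427. -131.] [24. 32.] 10.8
tube in port rect [-154.4  207.9] [23.8 31.5] 2.83 x [-166.  -142.6] ztop [45.8 51.6]
-190 -150 ymid 209.5 ztop 51.5 113
-150 -120 ymid 207.5 ztop 49.6 36
side tube s0.61 [426. 326.] 495 lo [ 0.461 -0.347  0.048] med [ 0.564 -0.328  0.064] hi [ 0.61  -0.312  0.068] rect [ 539. -352.] [153.  75.] 6.6
tube in port rect [-74.1 -26.2] [ 74.5 152.9] 88.64 x [-149.6    1.3] ztop [64.4 68.5]
-150 -120 ymid -2.8 ztop 68.0 182
-70 -45 ymid -4.5 ztop 68.0 74
-45 -5 ymid -2.8 ztop 67.8 195
```

Emit:
{"api": "step_arm", "payload": {
  "rows": [
    [[-5,0,-0.6],0],
    [[-11,0,-0.6],0],
    [[-17,0,-0.6],0],
    [[-23,0,-0.6],0],
    [[-29,0,-0.6],0],
    [[-35,0,-0.6],0],
    [[-41,0,-0.6],0],
    [[-47,0,-0.6],0],
    [[-52,0,-0.6],0],
    [[-56,0,-0.6],0],
    [[-56,0,-0.6],0],
    [[-56,0,-0.6],0]
  ]
}}

```text
clock: 22.75
eef_pos: [0.5415, -0.3251, 0.111]
tool_rot: [-0.069, 0.998, 0.0, 0.001]
ft_force: [0.3, 2.0, -0.4]
grip_width: 0.024
grasp_force: 58.8
```

```bash
python3 -c "
from h import *
plan(); print(inport(bot.get_obs()['eef_pos'][None]))
im,d,P,o=look('wrist',['tube'],'w6.png'); 
if 'tube' in o: tubefit(o['tube'])
im,d,P,o=look('side',['tube','gate_handle'],'s3.png'); tubefit(o['tube']);print(np.percentile(o['gate_handle'][:,2],[95,99]))
cv2.imwrite('pics/s3c.png',cv2.resize(im[240:390,350:530],None,fx=4,fy=4,interpolation=2)[...,::-1])"
```

```text
clock 22.75 pos [ 0.5415 -0.3251  0.111 ] yaw 97.92 tilt [ 0.001  0.    -1.   ] j [-0.54  0.63  0.09  1.03  0.   -0.68]
[[-68.10493301  -0.16806979 110.9949475 ]]
wrist tube s0.60 [313. 349.] 9431 lo [ 0.522 -0.337  0.048] med [ 0.543 -0.325  0.066] hi [ 0.576 -0.31   0.069] rect [ 566. -322.] [90. 32.] 11.2
tube in port rect [-43.   -0.9] [90.2 31.5] 3.26 x [-87.4 -30.9] ztop [66.  68.7]
-70 -45 ymid -0.0 ztop 68.6 3533
-45 -5 ymid 0.1 ztop 68.6 1676
side tube s0.73 [409. 334.] 194 lo [ 0.519 -0.341  0.045] med [ 0.526 -0.329  0.063] hi [ 0.545 -0.314  0.072] rect [ 535. -328.] [32. 28.] 7.4
side gate_handle s0.90 [453. 285.] 711 lo [ 0.611 -0.336  0.088] med [ 0.617 -0.321  0.133] hi [ 0.626 -0.298  0.172] rect [ 678. -259.] [301.  34.] 44.1
tube in port rect [-74.8  -2. ] [28.2 31.8] 89.49 x [-90.7 -60. ] ztop [62.7 71.6]
[0.17111785 0.17311081]
```

View pics/s3c.png

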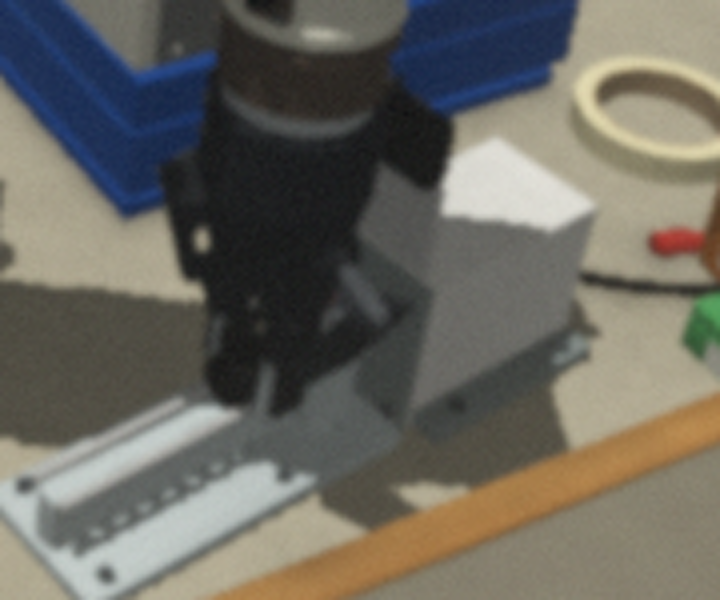

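Emit:
{"api": "step_arm", "payload": {
  "rows": [
    [[-3,0,0],0],
    [[-6,0,0],0],
    [[-7.5,0,0],0],
    [[-7.5,0,0],0],
    [[-7.5,0,0],0]
  ]
}}

```text
clock: 23.62
eef_pos: [0.5484, -0.3241, 0.111]
tool_rot: [-0.069, 0.998, 0.0, 0.0]
ft_force: [-0.3, 1.9, -0.0]
grip_width: 0.0243
grasp_force: 58.7
```

Emit:
{"api": "step_arm", "payload": {
  "rows": [
    [[0,0,0],0],
    [[0,0,0],0],
    [[0,0,0],0],
    [[0,0,0],0],
    [[0,0,0],0],
    [[0,0,0],0],
    [[0,0,-40],0],
    [[20,0,-90],0],
    [[40,0,-90],0],
    [[40,0,-90],0],
    [[40,0,-90],0]
  ],
  "claw": -1
}}

```text
clock: 25.0
eef_pos: [0.5088, -0.3294, 0.2003]
tool_rot: [-0.069, 0.998, 0.0, -0.0]
ft_force: [0.1, -0.3, -0.8]
grip_width: 0.0856
grasp_force: 0.0
```

```bash
python3 -c "
from h import *
plan(); print(inport(bot.get_obs()['eef_pos'][None]))
im,d,P,o=look('wrist',['tube','port','gate_handle'],'w7.png'); tubefit(o['tube'])
print('gate',np.percentile(o['gate_handle'][:,2],[50,90,99]))
p=pts('wrist',d>=0,d,P); v,u=np.nonzero(d>0); c=im[v,u].astype(int)
q=inport(p); m=(c[:,0]>90)&(c[:,0]>2*c[:,1])&(c[:,0]>2*c[:,2])&(abs(q[:,1])<9)&(q[:,2]>60)&(q[:,2]<72)&(abs(q[:,0])<40)
if m.sum(): print('red x',m.sum(),np.percentile(q[m,0],[1,50,99]),q[m,2].mean())
b=q[(abs(q[:,1])<25)&(q[:,2]>78)&(q[:,2]<92)&(q[:,0]<40)]; print('face edge x',np.percentile(b[:,0],[.2,1,3]) if len(b) else None)
a,e=np.clip(np.array([313,380]),0,None); cv2.imwrite('pics/w7c.png',cv2.resize(im[230:480,200:430],None,fx=2.4,fy=2.4)[...,::-1])"
```

```text
clock 25.0 pos [ 0.5088 -0.3294  0.2003] yaw 97.9 tilt [-0.001  0.001 -1.   ] j [-0.57  0.51  0.13  1.19  0.   -0.71]
[[-1.01066372e+02  5.02455383e-02  2.00320184e+02]]
wrist tube s0.55 [315. 343.] 4860 lo [ 0.529 -0.336  0.046] med [ 0.564 -0.322  0.066] hi [ 0.612 -0.306  0.069] rect [ 577. -320.] [98. 32.] 8.7
wrist port s0.81 [315. 237.] 27940 lo [ 0.424 -0.371  0.009] med [ 0.507 -0.332  0.011] hi [ 0.641 -0.274  0.081] rect [ 549. -323.] [259. 100.] 8.0
gate_handle none
tube in port rect [-32.   -0.1] [98.  31.7] 0.74 x [-80.7   4.8] ztop [66.1 68.9]
-70 -45 ymid -0.1 ztop 68.9 1367
-45 -5 ymid 0.1 ztop 68.7 1959Traceback (most recent call last):
  File "<string>", line 5, in <module>
    print('gate',np.percentile(o['gate_handle'][:,2],[50,90,99]))
                               ~^^^^^^^^^^^^^^^
KeyError: 'gate_handle'
```

```bash
python3 -c "
from h import *
P=bot.camera_params('wrist');im,d=bot.camera('wrist')
v,u=np.nonzero(d>0); c=im[v,u].astype(int)
q=inport(pts('wrist',d>0,d,P)); m=(c[:,0]>80)&(c[:,0]>2*c[:,1])&(c[:,0]>2*c[:,2])&(abs(q[:,1])<6)&(q[:,2]>55)&(q[:,2]<75)&(abs(q[:,0])<40)
print('red',m.sum(),np.percentile(q[m,0],[1,50,99]) if m.sum() else '')
for s in (-22,-18,18,22):
  b=q[(abs(q[:,1]-s)<2)&(q[:,2]>30)&(q[:,2]<84)&(abs(q[:,0])<12)]; print('face x',s,len(b),np.median(b[:,0]) if len(b) else '')
cv2.imwrite('pics/w7c.png',cv2.resize(im[230:480,200:430],None,fx=2.4,fy=2.4)[...,::-1])
im,d,P,o=look('top',['gate_handle'])
"
```

```text
red 152 [-7.38728521 -3.94603061 -0.17027606]
face x -22 247 0.39913931365833644
face x -18 278 0.48437978120748687
face x 18 285 0.3590249272497937
face x 22 254 0.38434132964159917
top gate_handle s0.94 [487. 187.] 356 lo [ 0.611 -0.331  0.086] med [ 0.617 -0.308  0.153] hi [ 0.626 -0.291  0.173] rect [ 620. -311.] [31. 35.] 45.1
```

View pics/w7c.png

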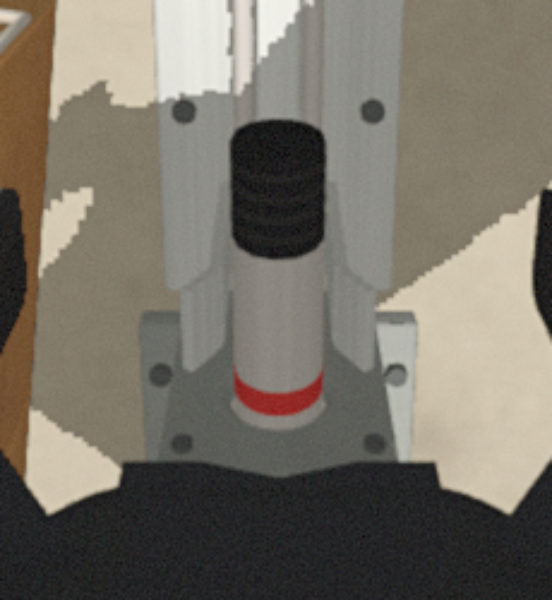

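The red band's front edge measures at about -0.2 mm, with the port face at +0.4 mm. The gate handle top is still at 0.173 m (lift about 39 mm), and the gripper is clear of everything.

```bash
python3 -c "
from workcell import bot
print(bot.job_done())"
```

```text
the job is handed in; nothing more can be done
None
```

The job is handed in with no verdict returned: by my last camera measurements the gate is lifted about 39 mm, and the tube is released in the bore with its red band's front edge within about 1 mm of the port face.

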